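Tip mixed steel balls through the ball grader

ROBOT

A 6-joint arm with a two-finger parallel gripper is mounted at the origin on the work surface. World frame = base frame: x ahead of the robot, y to its left, z up, the work surface at z = 0. Lengths are in mm, angles in rad, forces in N, time in s.
With the tool pointing down it reaches from about 350 to 850 mm from the base axis. Payload 8.1 kg.
Tool frame: the origin (TCP) lies at the very end of the fingers, on their centre line; the grasp point (between the pads) lies 19 mm behind it; z points along the fingers, y is the direction in which the jaws open and shut (so a half turn about z gives the same grasp; the last joint's range is limited). The gripper opens to 93 mm and grips with 3 to 60 N. Pads are 15 mm wide; open, the fingers measure 128 mm over their backs; the gripper's body (75 mm by 188 mm) begins 65 mm behind the grasp point.
Start: joints at [1.063, 0.13, 1.488, -0, 1.523, -0.085], TCP at [246.169, 547.18, 182.235] pointing down, gripper open.
Joint ranges: [-2.96, 2.96], [-0.89, 2.26], [0.02, 2.5], [-1.34, 4.48], [0, 2.73], [-2.66, 2.66]. Speed limits (rad/s): [2.39, 2.39, 2.79, 3.14, 3.14, 3.14].

INTERFACE

Orientations are given as a unit quaternion [x, y, z, w].
In Python, from station import robot, cams gives the robot as it stands.
- The arm moves only by the shell command python3 -m inch 'ROWS'. ROWS is JSON, a list of rows, each a list of 3 entries, a list of its own where there are three numbers: the shift along the tool's x, y, z in cm, then the turn about the tool's z in rad, then the opening, from -1 (shut) to 1 (fully open). A call has 1 to 12 rows; each row is the pose to reach, as a shift and turn from the pose commanded when the call began, along the tool's axes at that moment; what a row does not reach only later rows make up. A row lasts 1/8 s, in which the tool goes at most 62.5 mm and 10.7 degrees, less where a joint would pass 70% of its speed; a pose out of reach is approached as far as the arm can. A call with a gripper value outside its range is refused whole. The fingers move at their own pace and stop on an object; the grip force is fixed at half the most. Time passes only in rows, so rows that repeat a pose let the fingers close. It gives the time, the measured TCP pose, the force and the opening at its end, in the units of the state.
- robot.get_obs(): the state, without advancing time (a new reading comes with each control period).
- cams.camera(name): name is "side" or "top" or "wrist"; returns the picture (400x640x3 uint8, blue, green, red); there is no depth.
- cams.camera_info(name): a dict with "fovy" (degrees; the focal length in pixels is half the picture's height over the tangent of half this angle, whatever the lens; pixels are square), "cx", "cy" (the principal point, pixels), "eye" and "attitude" of the camera in the world. Camera axes: x right, y up, looking along -z (the intrinsics and any distortion apply to the point x, -y, -z); pixel columns grow to the right and rows downward; lengths in mm; the calibration is good to about 2 mm. A picture is of the moment at which its call begins: read the wrist's pose just before it. camera_info takes no time and is no camera call; for the wrist camera it gives the pose at the moment of the call.
- robot.job_done(): hands the job in, once; it reports no verdict.
The state is a dict: "t": time; "qpos": joint angles; "joint_velocities": joint speeds; "joint_torque": joint torques, N m; "eef_pos": TCP position; "ee_rot": TCP orientation; "ft_force": force on the tool from outside, world axes, zero at the start; "wrist_torque": the same for the moment, N m; "gripper_width": opening from 0.0 (shut) to 1.0 (fully open).
Only numpy, scipy, OpenCV 4.12 (cv2) and the standard library are available. Lean on these libraries where they do the work, as an engineer would, in place of code of your own. Each camera call takes 0.05 s, during which the arm holds its last target.

TASK

Raise the loading tray by its bar handle, smoothly, so that all the mixed steel balls roll out down the sloped board and sort themselves: the small ones fall between the bars into the side lane, the large ones roll over the bars into the end lane. When all six lie in their lanes, lower the tray gently all the way back onto its stop (do not let it drop) and let go of it. Leave the other things on the bench alone.

Things in the scene. Friction and masses are not known exactly. Their poses are not given: they have to be found in the camera images.
- sorter: Fixed ball grader. Origin: on the bench, below the middle of the tray's hinge line, z up. Balls roll to its -y; the tray and handle lie on its +y side; x runs along the hinge line. From the hinge to -y: 60 mm of solid board falling 10 degrees, then 160 mm of 8 mm bars with 36 mm gaps, then the end lane. Under the bars a chute leads to the side lane at +x. Cheeks 46 mm above board. Base plate y -385 to 130.
- tray (a joint): Hinge of the loading tray: 0 = lowered on its stop, the balls resting in two shallow troughs across its floor (sides of 5 degrees); positive (rad) = handle end raised; hard stop at 0.9. Above about 0.09 balls start to roll out onto the board; all balls have run out by about 0.5. The hinge is nearly free: the tray (450 g, plus 570 g of balls) falls back if let go.
- hinge (a point): Middle of the tray's hinge line, at the top edge of the board, 127 mm above the bench. The hinge line runs along the sorter's x.
- handle (a point): Centre of the tray's bar handle: level round bar, 14 mm diameter, 72 long (62 clear), parallel to the hinge line, held by a 10 mm arm at each end. Tray lowered: at sorter (0, 178, 155) mm, so 178 from the hinge line and 28 above it; moves on an arc about it. 44 mm clear to the tray's rear wall; nothing behind, above or below. Axes as the sorter's with the tray lowered.
- large_lane (a point): Middle of the floor of the end lane, which takes the large balls: an open box beyond the bars, 186 by 160 mm inside, its floor about 30 mm above the bench, walls up to 105 mm above the bench.
- small_lane (a point): Middle of the floor of the side lane, which takes the small balls: an open box beside the bars, on the sorter's +x side, 92 by 160 mm inside, floor about 15 mm above the bench, walls up to 62 mm above the bench.
- large1_center (a point): Centre of a large bare steel ball, 50 mm diameter, hollow, about 120 g. Starts in the tray.
- small1_center (a point): Centre of a small bare steel ball, 26 mm diameter, about 70 g. Starts in the tray.
- large2_center (a point): Centre of a large bare steel ball, 50 mm diameter, hollow, about 120 g. Starts in the tray.
- small2_center (a point): Centre of a small bare steel ball, 26 mm diameter, about 70 g. Starts in the tray.
- large3_center (a point): Centre of a large bare steel ball, 50 mm diameter, hollow, about 120 g. Starts in the tray.
- small3_center (a point): Centre of a small bare steel ball, 26 mm diameter, about 70 g. Starts in the tray.
- offcut_center (a point): Centre of a bystander: square steel tube offcut lying on the bench, 100 mm long, 50 by 50 mm.
- wrench: Bystander: small wrench lying flat on the bench, 160 mm long along its x; origin under its middle.
- rod_cup: Bystander: blue steel cup on the bench, 90 mm diameter, 100 mm high; origin under its centre.

How it is judged (in metres and radians):
On the way, in this order (a step that is already met when the one before it is completed fails the run):
1. the tray is raised (by more than 0.05 rad) (value of joint tray above 0.05 rad), for 0.05 s.
2. all small balls are in the side lane and all large balls in the end lane (y of large1_center in the frame of sorter between -0.38 and -0.215 m and x of large1_center in the frame of sorter between -0.093 and 0.093 m and z of each of large1_center, large2_center, large3_center in the frame of sorter below 0.095 m and x of small1_center in the frame of sorter between 0.093 and 0.185 m and y of small1_center in the frame of sorter between -0.22 and -0.06 m and z of each of small1_center, small2_center, small3_center in the frame of sorter below 0.06 m and y of large2_center in the frame of sorter between -0.38 and -0.215 m and x of large2_center in the frame of sorter between -0.093 and 0.093 m and x of small2_center in the frame of sorter between 0.093 and 0.185 m and y of small2_center in the frame of sorter between -0.22 and -0.06 m and y of large3_center in the frame of sorter between -0.38 and -0.215 m and x of large3_center in the frame of sorter between -0.093 and 0.093 m and x of small3_center in the frame of sorter between 0.093 and 0.185 m and y of small3_center in the frame of sorter between -0.22 and -0.06 m), for 0.2 s.
At the end, for the whole second after the job is handed in: All three small balls lie in the side lane and all three large balls in the end lane (centres inside the lane's walls), every ball slower than 0.05 m/s, and the tray is back down on its stop (within 0.05 rad) (all of step 2 and linear speed of each of large1, large2, large3, small1, small2, small3 below 0.05 m/s and value of joint tray below 0.05 rad); the robot touches nothing.
It fails at once if the tray is let drop (swings down faster than 3 rad/s) (velocity of joint tray below -3 rad/s).
It fails at once if the tube offcut is moved more than 30 mm (distance of offcut_center from where it was at the start of the episode above 0.03 m).
It fails at once if the wrench is moved more than 30 mm (distance of wrench from where it was at the start of the episode above 0.03 m).
It fails at once if the blue cup is moved more than 30 mm (distance of rod_cup from where it was at the start of the episode above 0.03 m).
It also fails if it takes over 43 s, if anything falls off the work surface, if the arm or the gripper's body presses on something with over 40 N, if the wrist force passes 120 N, or if a joint passes its speed limit or range.

## Working session

There is one attempt and no reset: what is moved stays moved. The work goes in short steps, Python scripts to look and compute and a shell command to move; the robot and the scene stay as the last step left them, time stands still between calls to the robot, and variables do not carry over. Pictures are saved under pics/ and viewed, and the job is handed in when it is done.

```bash
ls; mkdir -p pics; python3 - <<'E'
from station import robot, cams
import cv2
o=robot.get_obs(); print(o)
for n in ("side","top","wrist"):
    print(n,cams.camera_info(n))
for n in ("side","top","wrist"):
    cv2.imwrite(f"pics/a_{n}.png",cams.camera(n))
E
```

```text
pics
{'t': 0.0, 'qpos': array([ 1.06260019e+00,  1.31128055e-01,  1.48924296e+00, -1.68658301e-05,
        1.52296984e+00, -8.53985390e-02]), 'joint_velocities': array([ 0.00036381,  0.0001265 ,  0.00098647,  0.00207603, -0.00051958,
        0.00051918]), 'joint_torque': array([ 1.57692673e-03, -5.59833884e+01, -4.91771185e+01,  7.68517004e-02,
        3.54469148e-02, -2.03731556e-04]), 'eef_pos': array([245.87770758, 546.64293069, 181.22720048]), 'ee_rot': array([ 2.09827281e-01,  9.77738077e-01, -8.38347317e-04, -2.47584232e-04]), 'ft_force': array([ 0.06970972, -0.39315781,  0.08812936]), 'wrist_torque': array([ 0.02662513, -0.03598617,  0.04008587]), 'gripper_width': 0.9985622542910133}
side {'fovy': 45.896464688667066, 'cx': 311.7975539272724, 'cy': 201.9874951850531, 'eye': array([ 217.61008618,  737.64244273, 1163.02575013]), 'attitude': array([-0.07118158,  0.3306449 ,  0.92087385, -0.19390329])}
top {'fovy': 44.07094493986528, 'cx': 321.51029657683154, 'cy': 193.8447343950926, 'eye': array([ 338.10988246,  -37.98433653, 1730.57669965]), 'attitude': array([ 0.05664044, -0.05501403, -0.69625999,  0.71343349])}
wrist {'fovy': 61.638763274275824, 'cx': 318.0473374583981, 'cy': 197.77730787424878, 'eye': array([184.08579638, 575.35240569, 383.39508175]), 'attitude': array([-0.10137508, -0.06442896,  0.53899618,  0.83369966])}
```

View pics/a_side.png

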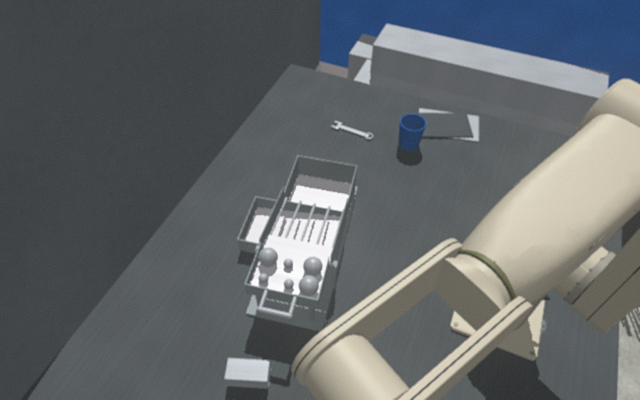

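View pics/a_top.png

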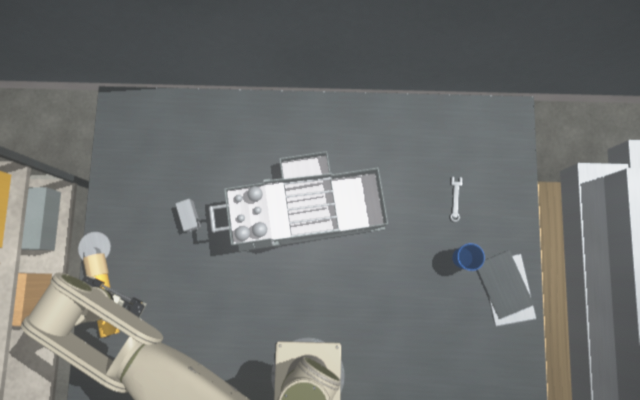

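View pics/a_wrist.png

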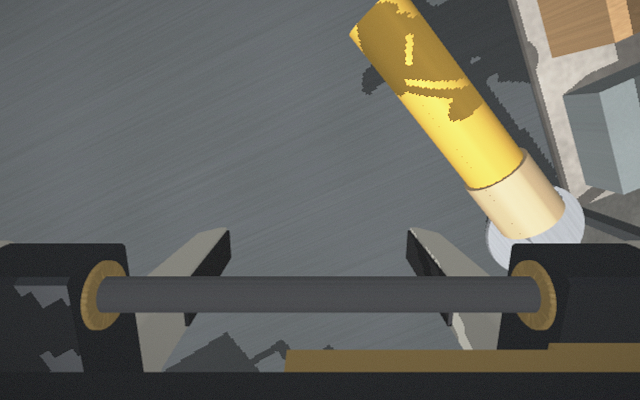

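```bash
cat > h.py <<'E'
import numpy as np, cv2
from scipy.spatial.transform import Rotation as R
def ray(info,px,H=400):
    f=H/2/np.tan(np.radians(info['fovy'])/2)
    d=np.array([(px[0]-info['cx'])/f,-(px[1]-info['cy'])/f,-1.])
    return np.array(info['eye']),R.from_quat(info['attitude']).apply(d)
def plane(info,px,z):
    e,d=ray(info,px); return e+d*(z-e[2])/d[2]
def proj(info,P):
    f=200/np.tan(np.radians(info['fovy'])/2)
    c=R.from_quat(info['attitude']).inv().apply(np.atleast_2d(P)-info['eye'])
    return np.c_[info['cx']+f*c[:,0]/-c[:,2], info['cy']-f*c[:,1]/-c[:,2]]
def tri(i1,p1,i2,p2):
    a,u=ray(i1,p1);b,v=ray(i2,p2);u/=np.linalg.norm(u);v/=np.linalg.norm(v)
    s=np.linalg.lstsq(np.c_[u,-v],b-a,rcond=None)[0]
    A=a+s[0]*u;B=b+s[1]*v
    return (A+B)/2,np.linalg.norm(A-B)
E
python3 - <<'E'
import cv2
a=cv2.imread('pics/a_top.png')[140:260,170:400]; cv2.imwrite('pics/b_top.png',cv2.resize(a,None,fx=3.4,fy=3.4,interpolation=cv2.INTER_CUBIC))
a=cv2.imread('pics/a_side.png')[145:395,210:380]; cv2.imwrite('pics/b_side.png',cv2.resize(a[:,:],None,fx=2.4,fy=2.4,interpolation=cv2.INTER_CUBIC))
E
```

```text
(no output)
```

View pics/b_top.png

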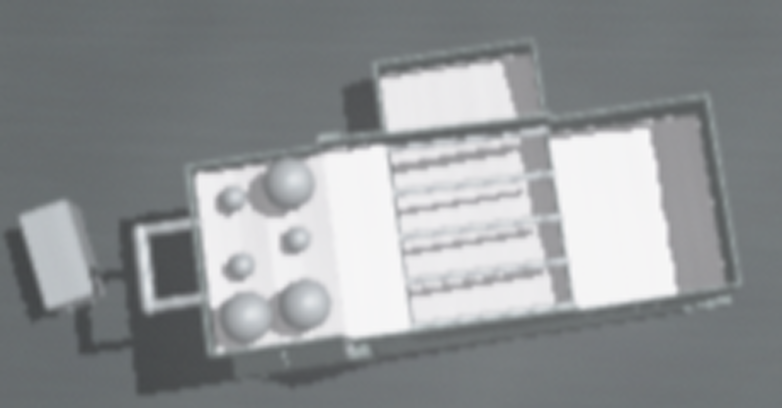

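View pics/b_side.png

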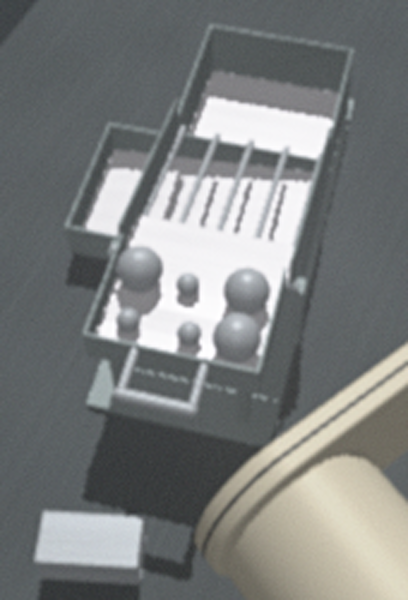

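```bash
python3 - <<'E'
from station import cams
from h import *
T=cams.camera_info('top');S=cams.camera_info('side')
t=lambda x,y:(170+(x+.5)/3.4-.5,140+(y+.5)/3.4-.5)
s=lambda x,y:(210+(x+.5)/2.4-.5,145+(y+.5)/2.4-.5)
p=[plane(T,t(142,228),155),plane(T,t(150,308),155)]
q=[plane(S,s(117,397),155),plane(S,s(193,406),155)]
for a in (p,q):
    d=a[0]-a[1]; print(a,np.linalg.norm(d),np.degrees(np.arctan2(d[1],d[0])),(a[0]+a[1])/2)
print(tri(T,t(142,228),S,s(117,397)),tri(T,t(150,308),S,s(193,406)))
a=[plane(T,t(710,95),105),plane(T,t(740,287),105)]
b=[plane(S,s(211,28),105),plane(S,s(352,50),105)]
for w in (a,b):
    d=w[0]-w[1]; print(w,np.linalg.norm(d),np.degrees(np.arctan2(d[1],d[0])),(w[0]+w[1])/2)
    for h in (p,q):
        v=(h[0]+h[1])/2-(w[0]+w[1])/2; print('  axis',np.linalg.norm(v),np.degrees(np.arctan2(v[1],v[0])))
# offcut top corners at 50
for c in [(20,215),(68,200),(97,295),(48,310)]: print(plane(T,t(*c),50))
E
```

```text
[array([538.70798684, 321.65463336, 155.        ]), array([463.2474535, 309.6436548, 155.       ])] 76.41044233498565 9.043847271799384 [500.97772017 315.64914408 155.        ]
[array([538.32173065, 326.28442849, 155.        ]), array([466.75494274, 305.12595785, 155.        ])] 74.62898909210507 16.47012968244403 [502.53833669 315.70519317 155.        ]
(array([540.03934713, 323.37845994, 148.11842931]), np.float64(0.943546180517863)) (array([463.72115002, 308.24169092, 162.76344371]), np.float64(2.247299238534159))
[array([ 691.11229785, -220.18130782,  105.        ]), array([ 501.5351148 , -250.46893717,  105.        ])] 191.9813762465477 9.07709812717567 [ 596.32370632 -235.32512249  105.        ]
  axis 561.3942460508523 99.81779174386968
  axis 561.1863365525896 99.65918323696174
[array([ 689.78807174, -212.68462528,  105.        ]), array([ 506.04247601, -249.52297816,  105.        ])] 187.4019962374094 11.336684758432837 [ 597.91527388 -231.10380172  105.        ]
  axis 557.5263877678578 100.05388267633423
  axis 557.3121540359125 99.89425372835817
[562.3033945  469.61578315  50.        ]
[578.78318082 422.15736217  50.        ]
[483.32165048 386.69718355  50.        ]
[467.09765475 434.78290495  50.        ]
```

```bash
cat >> h.py <<'E'
def shift(q,p0,p1,yaw_y=None):
    r=R.from_quat(q); v=r.inv().apply(np.array(p1)-np.array(p0))/10
    out=[v.round(2)]
    ty=r.apply([0,1,0]); a=np.degrees(np.arctan2(ty[1],ty[0]))
    if yaw_y is not None:
        d=(yaw_y-a+90)%180-90; out+=[a,'turn',round(-np.radians(d),4)]
    return out
E
python3 - <<'E'
from station import robot
from h import *
o=robot.get_obs()
print(shift(o['ee_rot'],o['eef_pos'],[501.5,315.7,230],99.7))
E
```

```text
[array([-32.79, -10.59,  -4.85]), np.float64(65.77515848985333), 'turn', np.float64(-0.5921)]
```

```bash
python3 -m inch '[[[-1.5,-0.5,-1.5],-0.03,0.1],[[-5,-1.6,-4],-0.1,0.1],[[-9.5,-3,-4.85],-0.2,0.1],[[-14.5,-4.7,-4.85],-0.3,0.1],[[-19.5,-6.3,-4.85],-0.4,0.1],[[-24.5,-7.9,-4.85],-0.5,0.1],[[-29,-9.4,-4.85],-0.56,0.1],[[-31.8,-10.3,-4.85],-0.592,0.1],[[-32.79,-10.59,-4.85],-0.592,0.1],[[-32.79,-10.59,-4.85],-0.592,0.1]]'
python3 - <<'E'
from station import robot, cams
from h import *
o=robot.get_obs(); print(o['t'],o['eef_pos'],o['gripper_width'],shift(o['ee_rot'],o['eef_pos'],[501.5,315.7,230],99.7),o['ft_force'])
W=cams.camera_info('wrist'); im=cams.camera('wrist'); cv2.imwrite('pics/c_wrist.png',im)
y=np.array([-.168,.986,0]);x=np.array([.986,.168,0]);c=np.array([501.5,315.7,155])
print(proj(W,[c,c+31*x,c-31*x]))
E
```

```text
t: 1.4
eef_pos: [501.6, 316.1, 230.4]
ee_rot: [-0.084, 0.996, 0.0, -0.0]
ft_force: [-1.0, 1.1, 0.2]
gripper_width: 0.55
1.4 [501.55469886 316.09988981 230.40997658] 0.5498889552571794 [array([ 0.01, -0.04,  0.04]), np.float64(99.61418780026135), 'turn', np.float64(-0.0015)] [-1.00186425  1.1189871   0.19860995]
[[315.54425927 196.8393542 ]
 [315.65675207 231.31269883]
 [315.42579722 160.53673661]]
```

View pics/c_wrist.png

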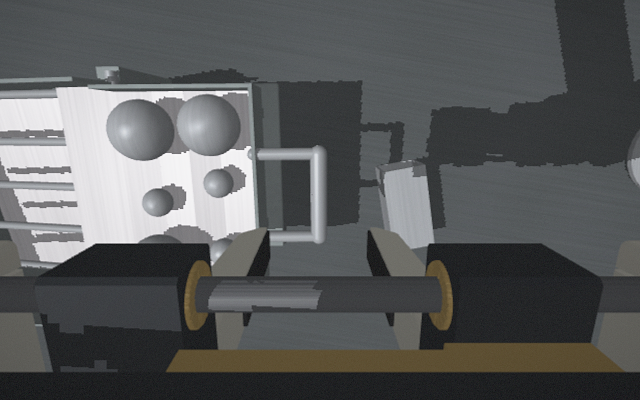

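```bash
python3 - <<'E'
from station import robot, cams
from h import *
W=cams.camera_info('wrist'); im=cv2.imread('pics/c_wrist.png')
g=cv2.cvtColor(im,cv2.COLOR_BGR2GRAY).astype(int)
for v in (165,180,195,210,225):
    r=g[v,295:345]; m=np.where(r>110)[0]+295; print(v,m.min(),m.max())
for u in (280,295,305):
    m=np.where(g[120:240,u]>110)[0]+120; print(u,m.min(),m.max(),m)
print(plane(W,(319,195),155))
E
```

```text
165 310 324
180 310 324
195 310 324
210 311 324
225 311 324
280 149 239 [149 150 151 152 153 154 155 156 157 158 159 228 229 230 232 233 234 235
 236 237 238 239]
295 149 239 [149 150 151 152 153 154 155 156 157 158 159 232 233 234 235 236 237 238
 239]
305 149 239 [149 150 151 152 153 154 155 156 157 158 159 232 233 234 235 236 237 238
 239]
[499.01148007 318.9250785  155.        ]
```

```bash
python3 -m inch '[[[0.05,0.05,1],0,0.1],[[0.1,0.1,3.5],0,0.1],[[0.1,0.1,6.5],0,0.1],[[0.1,0.1,8.5],0,0.1],[[0.1,0.1,9.3],0,0.1],[[0.1,0.1,9.3],0,0.1],[[0.1,0.1,9.3],0,0.1]]'
python3 - <<'E'
from station import robot, cams
import cv2
o=robot.get_obs(); print(o['t'],o['eef_pos'],o['ft_force'],o['wrist_torque'])
cv2.imwrite('pics/d_wrist.png',cams.camera('wrist'))
E
```

```text
t: 2.33
eef_pos: [501.3, 317.3, 139.1]
ee_rot: [-0.085, 0.996, 0.0, 0.001]
ft_force: [0.4, 0.5, -0.5]
gripper_width: 0.55
2.325 [501.31496133 317.29542414 139.08000513] [ 0.40068597  0.52294491 -0.52853635] [ 0.00740901  0.01810963 -0.03187609]
```

View pics/d_wrist.png

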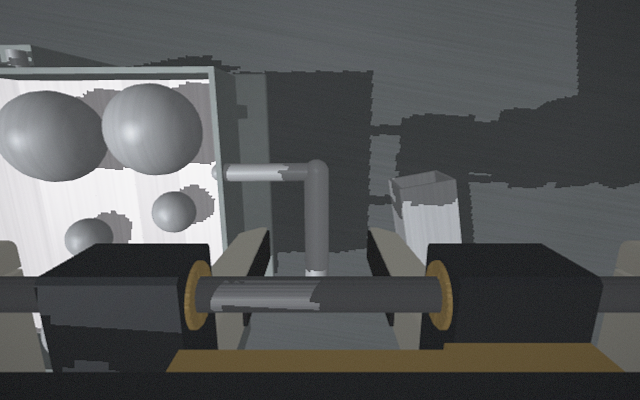

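```bash
python3 -m inch '[[[0.05,0,0.2],0,0.1],[[0.1,0,0.3],0,-1],[[0.1,0,0.3],0,-1],[[0.1,0,0.3],0,-1],[[0.1,0,0.3],0,-1],[[0.1,0,0.3],0,-1]]'
python3 - <<'E'
from station import robot, cams
import cv2
o=robot.get_obs(); print(o['t'],o['eef_pos'],o['ft_force'],o['wrist_torque'],o['gripper_width']*93,o['ee_rot'])
cv2.imwrite('pics/e_wrist.png',cams.camera('wrist'))
E
```

```text
t: 3.12
eef_pos: [499.6, 316.7, 134.8]
ee_rot: [-0.084, 0.996, 0.0, 0.0]
ft_force: [-0.0, 1.0, 0.1]
gripper_width: 0.059
3.125 [499.64003284 316.71285991 134.77682606] [-0.01050868  1.02170068  0.09275035] [ 0.06465916 -0.01132925 -0.03894383] 5.497508921843479 [-8.44769862e-02  9.96425430e-01  4.77340598e-06  3.31769765e-05]
```

View pics/e_wrist.png

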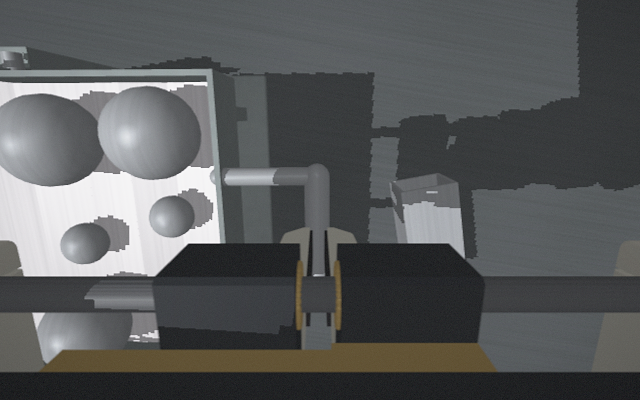

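```bash
python3 -m inch '[[[0,0,0],0,-1],[[0,0,0],0,-1]]'
python3 - <<'E'
from station import robot, cams
import cv2
im=cams.camera('wrist');cv2.imwrite('pics/f_wrist.png',cv2.resize(im[130:370,220:420],None,fx=2.4,fy=2.4,interpolation=cv2.INTER_CUBIC))
E
```

```text
t: 3.42
eef_pos: [499.6, 316.7, 134.7]
ee_rot: [-0.084, 0.996, -0.0, -0.0]
ft_force: [0.1, -0.5, -0.1]
gripper_width: 0.004
```

View pics/f_wrist.png

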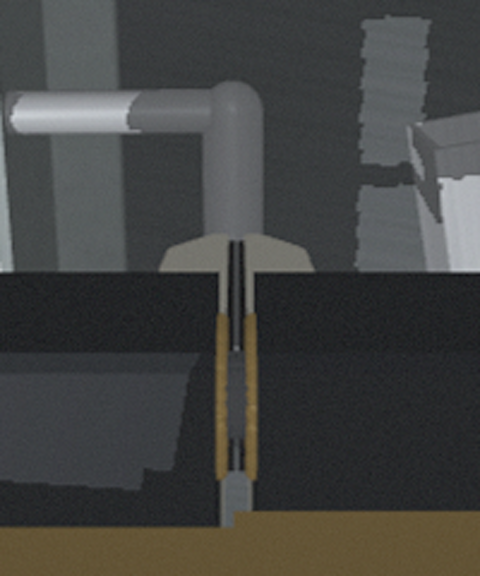

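```bash
python3 - <<'E'
from station import robot, cams
from h import *
W=cams.camera_info('wrist');T=cams.camera_info('top');S=cams.camera_info('side')
o=robot.get_obs();r=R.from_quat(o['ee_rot']);p=o['eef_pos'];print(p,o['gripper_width'],W['eye']-p, r.inv().apply(W['eye']-p), r.inv().apply(R.from_quat(W['attitude']).apply([0,0,-1])))
for d in ([0,0,0],[0,0,-19],[7.5,0,0],[-7.5,0,0],[7.5,25.5,0],[0,0,-40]): print(d,proj(W,p+r.apply(d)))
for n in ('top','side'): 
    cv2.imwrite(f'pics/f_{n}.png',cams.camera(n))
print(proj(T,p),proj(S,p))
E
python3 - <<'E'
import cv2
a=cv2.imread('pics/f_top.png')[140:260,170:400]; cv2.imwrite('pics/f2_top.png',cv2.resize(a,None,fx=3.4,fy=3.4,interpolation=cv2.INTER_CUBIC))
a=cv2.imread('pics/f_side.png')[145:395,210:380]; cv2.imwrite('pics/f2_side.png',cv2.resize(a,None,fx=2.4,fy=2.4,interpolation=cv2.INTER_CUBIC))
E
```

```text
[499.60912401 316.71042829 134.71997958] 0.008268114535922652 [-66.82924181  -9.80713003 202.20353517] [  67.53087683    1.58286051 -202.20205791] [-2.38848060e-01  6.02443794e-04  9.71056765e-01]
[0, 0, 0] [[315.36370844 225.04417617]]
[0, 0, -19] [[315.13225793 235.47798862]]
[7.5, 0, 0] [[315.33591323 213.68741579]]
[-7.5, 0, 0] [[315.3910389  236.21104455]]
[7.5, 25.5, 0] [[355.90875104 213.66281624]]
[0, 0, -40] [[314.81921885 249.58982191]]
[[213.59543869 219.51526977]] [[275.72098086 316.75621758]]
```

View pics/f2_side.png

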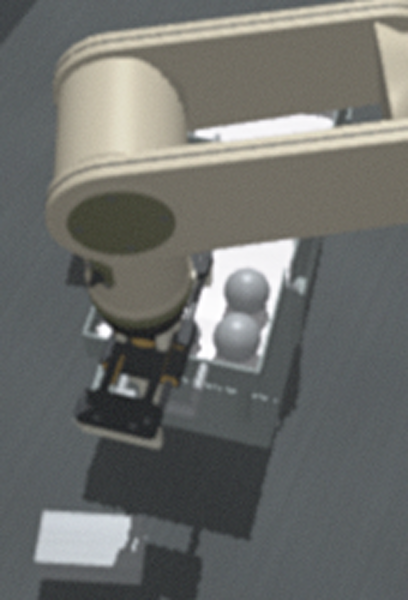

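View pics/f2_top.png

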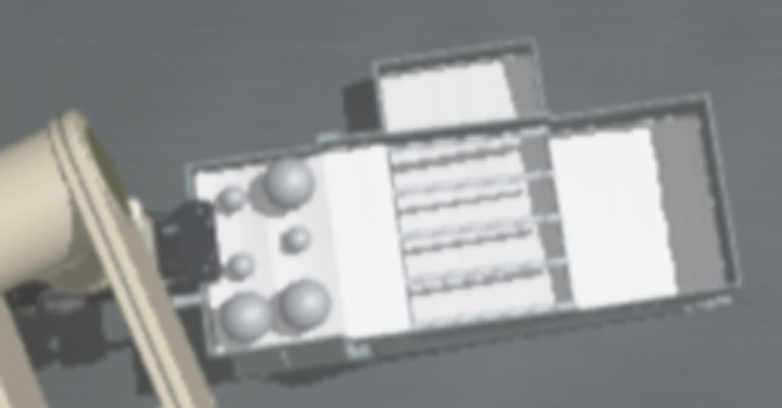

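```bash
python3 - <<'E'
from station import robot, cams
from h import *
W=cams.camera_info('wrist')
o=robot.get_obs();p=o['eef_pos']
def at(q): w=dict(W); w['eye']=W['eye']+np.array(q)-p; return w
C=at([501.55,316.1,230.4]); D=at([501.3,317.3,139.1])
print(tri(C,(318,154.5),W,(317,175.5)), tri(C,(318,154.5),D,(316.5,171.5)))
g=cv2.imread('pics/f_wrist.png')
E
python3 - <<'E'
import cv2
im=cv2.imread('pics/e_wrist.png');cv2.imwrite('pics/e2.png',cv2.resize(im[130:370,220:420],None,fx=2.5,fy=2.5,interpolation=cv2.INTER_CUBIC))
im=cv2.imread('pics/d_wrist.png');cv2.imwrite('pics/d2.png',cv2.resize(im[130:370,220:420],None,fx=2.5,fy=2.5,interpolation=cv2.INTER_CUBIC))
E
```

```text
(array([467.70253141, 312.21568104, 136.89446667]), np.float64(0.2717141185462353)) (array([467.610773  , 312.19074112, 137.77264415]), np.float64(0.25503889453957673))
```

View pics/e2.png

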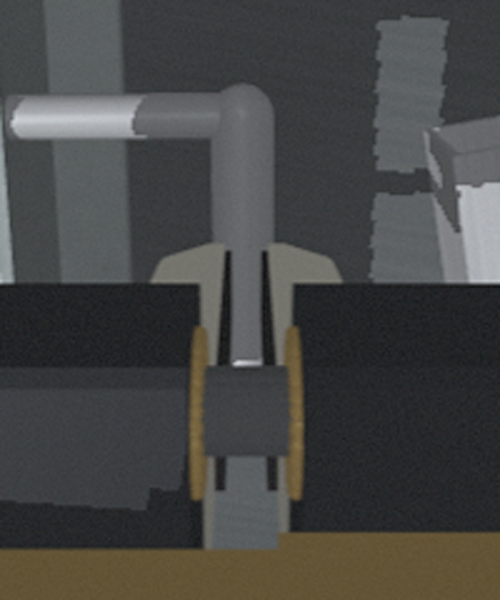

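View pics/d2.png

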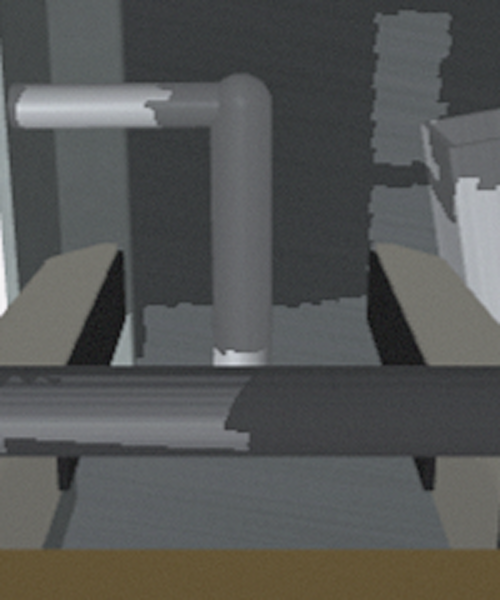

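```bash
python3 - <<'E'
import cv2
im=cv2.imread('pics/c_wrist.png');cv2.imwrite('pics/c2.png',cv2.resize(im[70:270,220:460],None,fx=3,fy=3,interpolation=cv2.INTER_CUBIC))
im=cv2.imread('pics/a_top.png');cv2.imwrite('pics/a2.png',cv2.resize(im[180:260,165:265],None,fx=7,fy=7,interpolation=cv2.INTER_CUBIC))
E
```

```text
(no output)
```

View pics/c2.png

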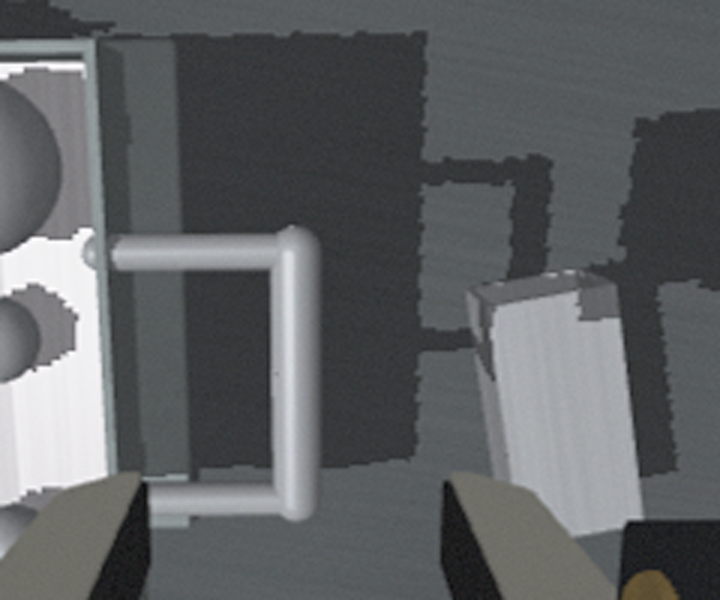

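View pics/a2.png

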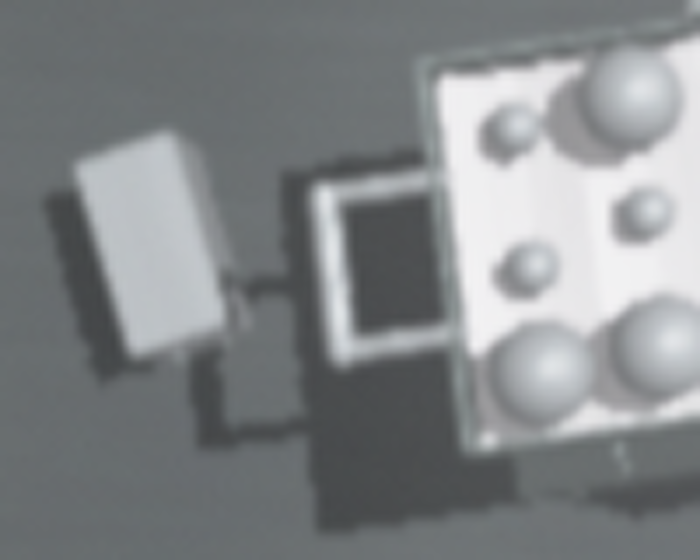

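```bash
python3 - <<'E'
from station import robot, cams
from h import *
W=cams.camera_info('wrist');T=cams.camera_info('top');S=cams.camera_info('side')
o=robot.get_obs();p=o['eef_pos']
C=dict(W); C['eye']=W['eye']+np.array([501.55,316.1,230.4])-p
c=lambda x,y:(220+(x+.5)/3-.5,70+(y+.5)/3-.5)
t=lambda x,y:(165+(x+.5)/7-.5,180+(y+.5)/7-.5)
t2=lambda x,y:(170+(x+.5)/3.4-.5,140+(y+.5)/3.4-.5)
s=lambda x,y:(210+(x+.5)/2.4-.5,145+(y+.5)/2.4-.5)
print('off',tri(C,c(490,308),T,t(225,328)),tri(C,c(620,318),T,t(135,358)))
print('bar',tri(C,c(296,245),T,t(340,352)),tri(C,c(296,500),T,t(322,192)))
print('baseW',plane(C,c(490,308),50),plane(T,t(225,328),50),plane(C,c(620,318),50),plane(T,t(135,358),50))
print('lane rim TS',tri(T,t2(710,95),S,s(211,28)),tri(T,t2(740,287),S,s(352,50)))
print('tray rear corners TS',tri(T,t2(190,167),S,s(87,335)),tri(T,t2(213,353),S,s(262,372)))
print('tray corner TW',tri(T,t2(213,353),C,c(98,42)))
E
```

```text
off (array([480.53254394, 383.60311124,  82.76256211]), np.float64(0.7217802955078342)) (array([458.99283316, 389.60801568, 202.48428962]), np.float64(7.631557951326462))
bar (array([463.75371784, 311.63336947, 154.90900652]), np.float64(1.3225916068878194)) (array([537.83118752, 324.65467977, 151.68513376]), np.float64(0.9539993653981681))
baseW [485.06356894 391.17108376  50.        ] [483.1429182  391.67634564  50.        ] [480.45835636 441.4268361   50.        ] [467.47691746 434.49372573  50.        ]
lane rim TS (array([ 693.54104287, -221.1242458 ,   95.6577841 ]), np.float64(0.8137299485344743)) (array([ 503.81150084, -250.03536686,  104.80340305]), np.float64(4.593983337798268))
tray rear corners TS (array([597.66795472, 279.00042417, 156.87571951]), np.float64(0.6060222756729678)) (array([420.91043748, 247.20357222, 159.06331886]), np.float64(3.0707199639128295))
tray corner TW (array([421.08197293, 249.82861362, 149.45905125]), np.float64(3.836318317213387))
```

```bash
python3 -m inch '[[[0,0,0],0,0.1],[[0,0,0],0,0.1],[[0,0,0],0,0.1],[[0,0,0.8],0,0.1],[[0,0,1.8],0,0.1],[[0,0,2.5],0,0.1],[[0,0,2.8],0,0.1],[[0,0,2.8],0,0.1],[[0,0,2.8],0,0.1]]'
python3 - <<'E'
from station import robot, cams
import cv2
im=cams.camera('wrist');cv2.imwrite('pics/g_wrist.png',cv2.resize(im[130:370,220:420],None,fx=2.5,fy=2.5,interpolation=cv2.INTER_CUBIC))
im=cams.camera('side');cv2.imwrite('pics/g_side.png',cv2.resize(im[220:370,210:350],None,fx=4,fy=4,interpolation=cv2.INTER_CUBIC))
E
```

```text
t: 4.7
eef_pos: [499.8, 316.8, 107.1]
ee_rot: [-0.085, 0.996, 0.0, 0.0]
ft_force: [0.1, 0.8, 0.2]
gripper_width: 0.547
```

View pics/g_wrist.png

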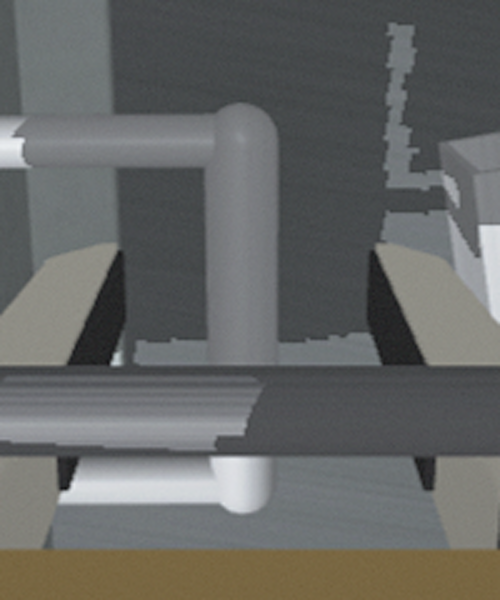

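View pics/g_side.png

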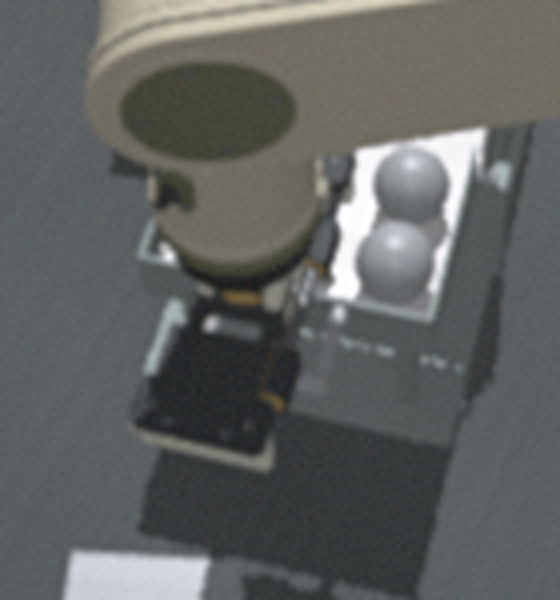

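```bash
python3 -m inch '[[[0,0,0.3],0,0.1],[[0,0,0.6],0,0.1],[[0,0,0.9],0,0.1],[[0,0,1.2],0,0.1],[[0,0,1.2],0,0.1]]'
python3 - <<'E'
from station import robot, cams
import cv2
im=cams.camera('wrist');cv2.imwrite('pics/h_wrist.png',im)
E
```

```text
t: 5.42
eef_pos: [499.3, 316.6, 94.3]
ee_rot: [-0.084, 0.996, -0.0, -0.0]
ft_force: [-0.7, 0.6, -0.2]
gripper_width: 0.549
```

View pics/h_wrist.png

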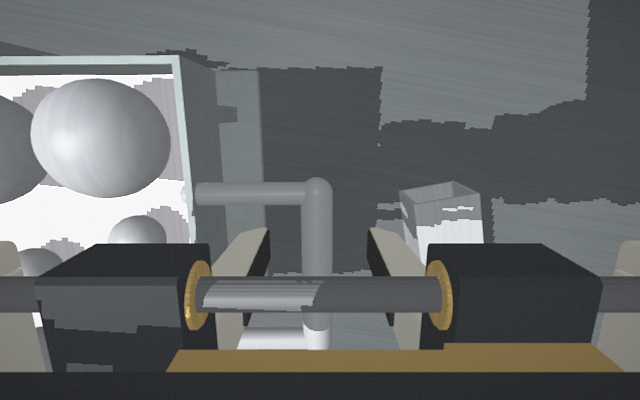

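```bash
python3 -m inch '[[[0,0,0.3],0,-1],[[0,0,0.3],0,-1],[[0,0,0.3],0,-1],[[0,0,0.3],0,-1],[[0,0,0.3],0,-1],[[0,0,0.3],0,-1]]'
python3 - <<'E'
from station import robot, cams
import cv2
im=cams.camera('wrist');cv2.imwrite('pics/i_wrist.png',im)
o=robot.get_obs();print(o['gripper_width']*93,o['ft_force'],o['wrist_torque'],o['qpos'])
E
```

```text
t: 6.22
eef_pos: [499.8, 316.0, 91.8]
ee_rot: [-0.084, 0.996, -0.0, 0.0]
ft_force: [-0.2, -4.6, 0.4]
gripper_width: 0.14
13.273117798989126 [ 0.25325974 -4.88402693  2.04066891] [-0.870618   -0.08270201  0.09166217] [ 4.77786073e-01  1.66475356e-01  1.61593006e+00 -9.72404308e-04
  1.35957281e+00 -1.26170449e+00]
```

View pics/i_wrist.png

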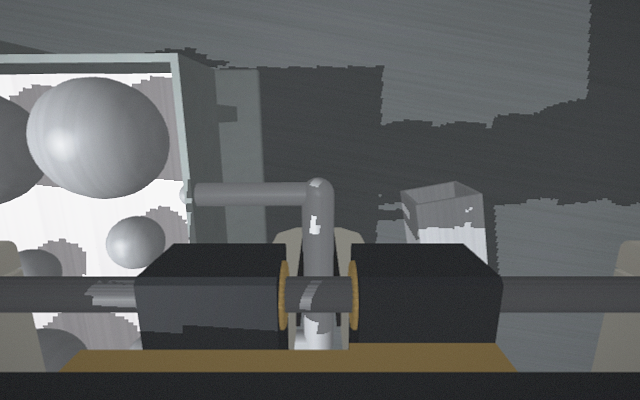

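```bash
cat > arc.py <<'E'
import numpy as np,sys
def P(t): return np.array([178*np.cos(t)-28*np.sin(t),178*np.sin(t)+28*np.cos(t)])/10
def tab(ths,t0): 
    print(' '.join('(%.2f,%.2f)'%((P(t)-P(t0))[0],-(P(t)-P(t0))[1]) for t in ths))
E
python3 - <<'E'
from arc import *
for a in np.arange(0,0.6,0.12): print(round(a,2)); tab(a+np.arange(1,13)*.01,a)
E
```

```text
0.0
(-0.03,-0.18) (-0.06,-0.36) (-0.09,-0.53) (-0.13,-0.71) (-0.16,-0.89) (-0.20,-1.06) (-0.24,-1.24) (-0.28,-1.41) (-0.32,-1.59) (-0.37,-1.76) (-0.41,-1.94) (-0.46,-2.11)
0.12
(-0.05,-0.17) (-0.10,-0.35) (-0.16,-0.52) (-0.21,-0.69) (-0.27,-0.86) (-0.33,-1.03) (-0.39,-1.20) (-0.45,-1.37) (-0.51,-1.54) (-0.58,-1.71) (-0.64,-1.87) (-0.71,-2.04)
0.24
(-0.07,-0.17) (-0.14,-0.33) (-0.22,-0.50) (-0.29,-0.66) (-0.37,-0.82) (-0.45,-0.98) (-0.53,-1.15) (-0.61,-1.31) (-0.69,-1.47) (-0.78,-1.62) (-0.86,-1.78) (-0.95,-1.94)
0.36
(-0.09,-0.16) (-0.18,-0.31) (-0.27,-0.47) (-0.37,-0.62) (-0.46,-0.77) (-0.56,-0.92) (-0.66,-1.07) (-0.76,-1.22) (-0.86,-1.37) (-0.97,-1.52) (-1.07,-1.67) (-1.18,-1.81)
0.48
(-0.11,-0.14) (-0.22,-0.29) (-0.33,-0.43) (-0.44,-0.57) (-0.55,-0.71) (-0.67,-0.85) (-0.78,-0.99) (-0.90,-1.12) (-1.02,-1.26) (-1.14,-1.39) (-1.26,-1.53) (-1.39,-1.66)
```

```bash
python3 -m inch '[[[0,-0.03,-0.12],0,-1],[[0,-0.06,-0.3],0,-1],[[0,-0.09,-0.5],0,-1],[[0,-0.13,-0.7],0,-1],[[0,-0.16,-0.89],0,-1],[[0,-0.2,-1.06],0,-1],[[0,-0.24,-1.24],0,-1],[[0,-0.28,-1.41],0,-1],[[0,-0.32,-1.59],0,-1],[[0,-0.37,-1.76],0,-1],[[0,-0.41,-1.94],0,-1],[[0,-0.46,-2.11],0,-1]]'
python3 - <<'E'
from station import robot, cams
import cv2
im=cams.camera('wrist');cv2.imwrite('pics/j_wrist.png',im)
o=robot.get_obs();print(o['gripper_width']*93,o['ft_force'],o['wrist_torque'])
E
```

```text
t: 7.78
eef_pos: [500.4, 311.9, 112.1]
ee_rot: [-0.084, 0.996, -0.0, -0.0]
ft_force: [4.1, -3.3, -6.9]
gripper_width: 0.142
13.019625885075406 [ 4.14595276 -2.37195433 -4.78134308] [-0.31447523 -0.5722306  -0.01985758]
```

View pics/j_wrist.png

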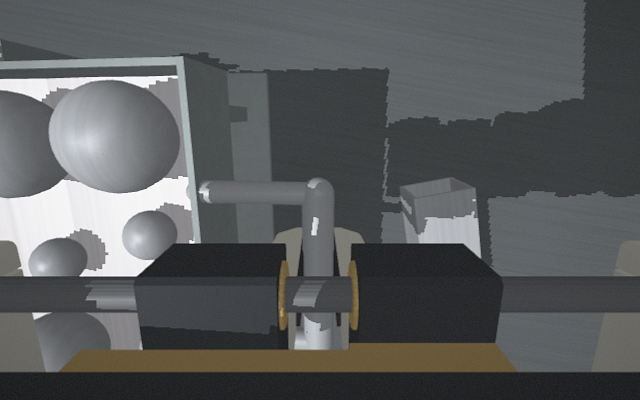

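```bash
python3 -m inch '[[[0,-0.05,-0.17],0,-1],[[0,-0.1,-0.35],0,-1],[[0,-0.16,-0.52],0,-1],[[0,-0.21,-0.69],0,-1],[[0,-0.27,-0.86],0,-1],[[0,-0.33,-1.03],0,-1],[[0,-0.39,-1.2],0,-1],[[0,-0.45,-1.37],0,-1],[[0,-0.51,-1.54],0,-1],[[0,-0.58,-1.71],0,-1],[[0,-0.64,-1.87],0,-1],[[0,-0.71,-2.04],0,-1]]'
python3 - <<'E'
from station import robot, cams
import cv2
im=cams.camera('top');cv2.imwrite('pics/k_top.png',cv2.resize(im[130:260,170:400],None,fx=3.4,fy=3.4,interpolation=cv2.INTER_CUBIC))
E
```

```text
t: 9.32
eef_pos: [501.6, 305.1, 133.3]
ee_rot: [-0.084, 0.996, -0.0, 0.0]
ft_force: [3.3, -3.1, -4.8]
gripper_width: 0.145
```

View pics/k_top.png

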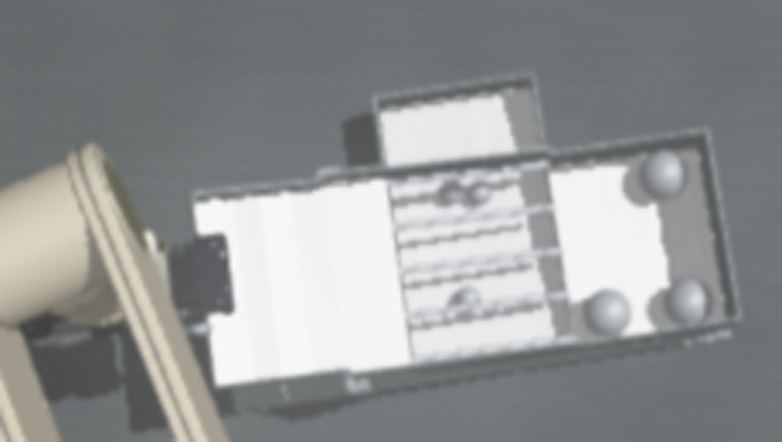

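```bash
python3 -m inch '[[[0,0,0],0,-1],[[0,0,0],0,-1],[[0,0,0],0,-1],[[0,0,0],0,-1],[[0,0,0],0,-1],[[0,0,0],0,-1],[[0,0,0],0,-1],[[0,0,0],0,-1],[[0,0,0],0,-1],[[0,0,0],0,-1],[[0,0,0],0,-1],[[0,0,0],0,-1]]'
python3 - <<'E'
from station import robot, cams
import cv2
im=cams.camera('top');cv2.imwrite('pics/l_top.png',cv2.resize(im[130:260,170:400],None,fx=3.4,fy=3.4,interpolation=cv2.INTER_CUBIC))
from arc import *
for a in (0.24,0.12): print(a);tab(a-np.arange(1,13)*.01,a)
E
```

```text
t: 10.88
eef_pos: [501.6, 305.1, 133.2]
ee_rot: [-0.085, 0.996, -0.0, 0.0]
ft_force: [3.6, -3.4, -5.0]
gripper_width: 0.139
0.24
(0.07,0.17) (0.14,0.33) (0.20,0.50) (0.26,0.67) (0.33,0.84) (0.39,1.01) (0.45,1.18) (0.50,1.35) (0.56,1.52) (0.61,1.69) (0.66,1.87) (0.71,2.04)
0.12
(0.05,0.17) (0.09,0.35) (0.14,0.52) (0.18,0.70) (0.22,0.87) (0.26,1.05) (0.30,1.22) (0.34,1.40) (0.37,1.58) (0.40,1.76) (0.43,1.93) (0.46,2.11)
```

View pics/l_top.png

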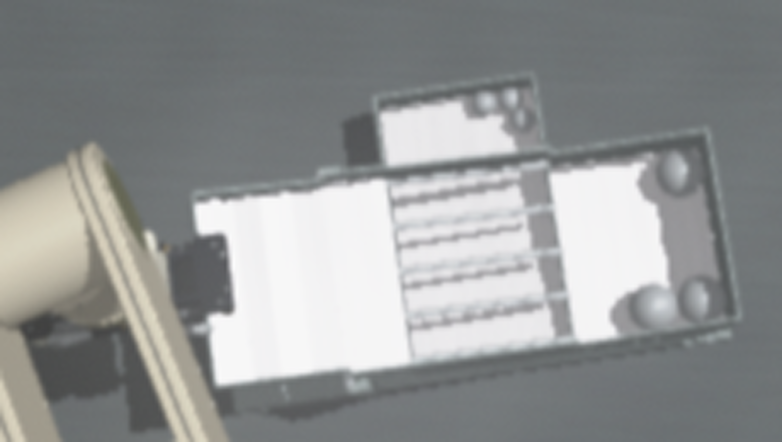

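All six balls are sorted: the three small ones are at about (485–522, 97–120) in the side lane, and the three large ones at (676,172), (655,305) and (697,298) in the end lane. The tray is empty, so I'm lowering it along the same arc.

```bash
python3 -m inch '[[[0,0.07,0.17],0,-1],[[0,0.14,0.33],0,-1],[[0,0.2,0.5],0,-1],[[0,0.26,0.67],0,-1],[[0,0.33,0.84],0,-1],[[0,0.39,1.01],0,-1],[[0,0.45,1.18],0,-1],[[0,0.5,1.35],0,-1],[[0,0.56,1.52],0,-1],[[0,0.61,1.69],0,-1],[[0,0.66,1.87],0,-1],[[0,0.71,2.04],0,-1]]'
python3 -m inch '[[[0,0.05,0.17],0,-1],[[0,0.09,0.35],0,-1],[[0,0.14,0.52],0,-1],[[0,0.18,0.7],0,-1],[[0,0.22,0.87],0,-1],[[0,0.26,1.05],0,-1],[[0,0.3,1.22],0,-1],[[0,0.34,1.4],0,-1],[[0,0.37,1.58],0,-1],[[0,0.4,1.76],0,-1],[[0,0.43,1.93],0,-1],[[0,0.46,2.08],0,-1]]'
python3 -m inch '[[[0,0,0],0,-1],[[0,0,0],0,-1]]'
python3 - <<'E'
from station import robot, cams
import cv2
im=cams.camera('wrist');cv2.imwrite('pics/m_wrist.png',im)
o=robot.get_obs();print(o['gripper_width']*93,o['ft_force'],o['wrist_torque'])
E
```

```text
t: 12.42
eef_pos: [500.4, 312.0, 113.0]
ee_rot: [-0.085, 0.996, -0.0, 0.0]
ft_force: [2.1, -4.7, -1.9]
gripper_width: 0.142
t: 13.92
eef_pos: [499.9, 316.1, 94.1]
ee_rot: [-0.084, 0.996, -0.001, 0.0]
ft_force: [-7.5, -14.0, 18.8]
gripper_width: 0.138
t: 14.18
eef_pos: [499.8, 316.1, 94.2]
ee_rot: [-0.084, 0.996, -0.0, 0.0]
ft_force: [-5.5, -12.4, 11.7]
gripper_width: 0.142
13.61571477529532 [ -4.18469536 -11.31402603  11.93825226] [-1.92194283  0.72307831  0.04472018]
```

View pics/m_wrist.png

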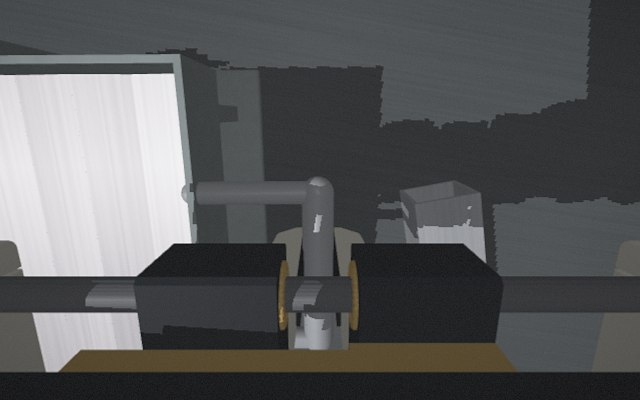

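```bash
python3 -m inch '[[[0,-0.05,-0.1],0,-1],[[0,-0.05,-0.1],0,-1],[[0,-0.05,-0.1],0,-0.6],[[0,-0.05,-0.1],0,-0.3],[[0,-0.05,-0.1],0,0],[[0,-0.05,-0.1],0,0.1],[[0,-0.05,-0.1],0,0.1],[[0,-0.05,-0.1],0,0.1]]'
python3 - <<'E'
from station import robot, cams
import cv2
im=cams.camera('wrist');cv2.imwrite('pics/n_wrist.png',im)
E
```

```text
t: 15.22
eef_pos: [499.7, 316.3, 93.0]
ee_rot: [-0.085, 0.996, 0.0, -0.0]
ft_force: [0.7, 0.3, 0.8]
gripper_width: 0.544
```

View pics/n_wrist.png

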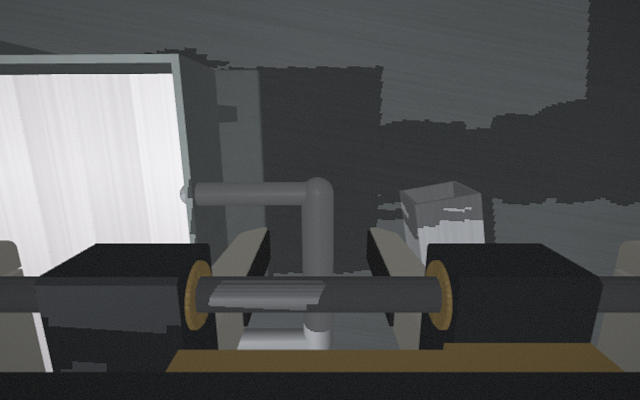

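Released: the bar sits free between the open fingers and the forces are about 0. Now I'm going straight up, then away.

```bash
python3 -m inch '[[[0,0,-0.5],0,0.1],[[0,0,-2],0,0.1],[[0,0,-5],0,0.1],[[0,0,-8],0,0.1],[[0,0,-11],0,0.1],[[0,0,-14],0,0.1],[[2,3,-17],0,0.1],[[5,7,-19],0,0.1],[[8,11,-20],0,0.1],[[10,14,-20],0,0.1],[[11,15,-20],0,0.1],[[11,15,-20],0,0.1]]'
python3 -m inch '[[[0,0,0],0,0.1],[[0,0,0],0,0.1],[[0,0,0],0,0.1],[[0,0,0],0,0.1]]'
python3 - <<'E'
from station import robot, cams
import cv2
im=cams.camera('top');cv2.imwrite('pics/o_top.png',cv2.resize(im[130:260,170:400],None,fx=3.4,fy=3.4,interpolation=cv2.INTER_CUBIC))
im=cams.camera('side');cv2.imwrite('pics/o_side.png',im)
E
```

```text
t: 16.77
eef_pos: [365.7, 445.7, 293.7]
ee_rot: [-0.085, 0.996, 0.0, 0.0]
ft_force: [0.7, 0.2, 0.4]
gripper_width: 0.55
t: 17.27
eef_pos: [366.3, 445.2, 293.0]
ee_rot: [-0.084, 0.996, -0.0, -0.0]
ft_force: [0.1, -0.7, 0.5]
gripper_width: 0.55
```

View pics/o_top.png

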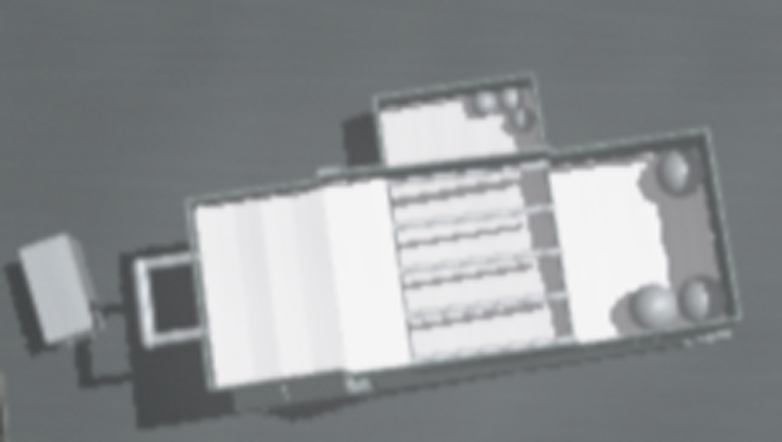

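View pics/o_side.png

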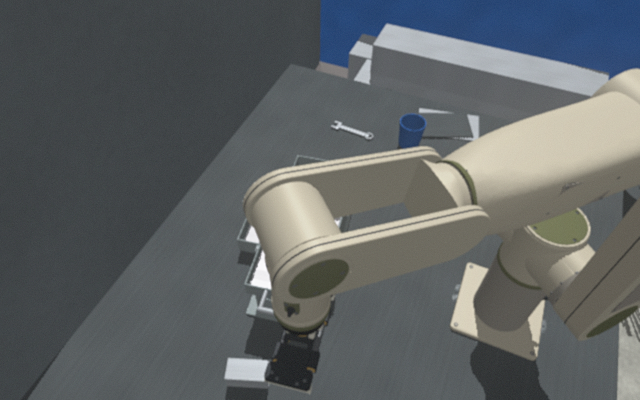

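The handle is back at the pixel position it had before the lift, the balls are at rest (same pixels as before lowering) and the bystanders haven't moved. The robot touches nothing, so I'm handing in.

```bash
python3 -c "
from station import robot
print(robot.job_done())"
```

```text
the job is handed in; nothing more can be done
None
```

I raised the tray by its bar handle to about 0.24 rad over 3 s and all six balls rolled out and sorted themselves. I then lowered the tray over 3 s back onto its stop, let go, moved the arm clear and handed the job in at about 17 s.

**Last checks:** The top view shows the three small balls in the side lane and the three large ones in the end lane, at the same pixels as before the tray was lowered. The handle is back where it started in the picture. The offcut, wrench and cup have not visibly moved, and the wrist force was about 0 after release.

**What disagreed:**
- **First grasp missed:** The gripper shut fully (opening near 0) above the bar, because the fingertips sit roughly 30 mm short of the reported TCP. The wrist pictures showed this. I reopened it, went about 43 mm lower, and the second grip closed at 13–14 mm, which matches the 14 mm bar.
- **Bar height:** The top-plus-wrist and top-plus-side views put the bar at about 155 mm, as specified. A weaker estimate from two wrist views gave 137 mm, and I set it aside.
- **Contact at the stop:** The tray met its stop with up to about 19 N on the wrist. I eased that off before opening the fingers.

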